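Find the rattling tin of spare clamp fittings

ROBOT

A 7-joint arm with a two-finger parallel gripper is mounted at the origin on the work surface. World frame = base frame: x ahead of the robot, y to its left, z up, the work surface at z = 0. Lengths are in m, angles in rad, forces in N, time in s.
With the tool pointing down it reaches from about 0.425 to 0.925 m from the base axis. Payload 6.8 kg.
Tool frame: the origin (TCP) lies between the finger pads; the fingertips stand 17 mm ahead of it and the grasp point (between the pads) lies 2 mm behind it; z points along the fingers, x is the direction in which the jaws open and shut, and the axes are right-handed (so a half turn about z gives the same grasp; the last joint's range is limited). The gripper opens to 85 mm and grips with 20 to 120 N. Pads are 22 mm wide; open, the fingers measure 114 mm over their backs; the gripper's body (76 mm by 85 mm) begins 54 mm behind the grasp point. The pads swing forward as they close: fully open they stand 13 mm farther back than shut.
Start: joints at [-1.359, 0.477, 0.022, 1.555, -0.011, 1.109, -0.083], TCP at [0.212, 0.641, 0.248] pointing down, gripper open.
Joint ranges: [-2.96, 2.96], [-0.34, 2.1], [-1.41, 1.46], [0.24, 2.44], [-1.37, 4.51], [0.17, 1.92], [-2.96, 2.96]. Speed limits (rad/s): [2.39, 2.39, 3.14, 3.14, 3.14, 3.14, 3.14].

INTERFACE

Orientations are given as a unit quaternion [w, x, y, z].
In Python, from station import readout, read_camera, get_calibration, bot, models gives the robot as it stands.
- The arm moves only by the tool carry_out, never from a script. Its argument "deltas" is a list of rows, each a list of 2 entries, a list of its own where there are three numbers: the shift along the tool's x, y, z in cm, then the turn about the tool's z in degrees. A call has 1 to 10 rows; each row is the pose to reach, as a shift and turn from the pose measured when the call began, along the tool's axes at that moment; what a row does not reach only later rows make up. A row lasts 1/8 s, in which the tool goes at most 62.5 mm and 10.7 degrees, less where a joint would pass 70% of its speed; a pose out of reach is approached as far as the arm can. A call with a gripper value outside its range is refused whole. "hand" is the opening, from 0 (shut) to 1 (fully open), set as the call begins (left out, the last holds). The fingers move at their own pace and stop on an object; "newtons" is the grip in N (left out, the last holds). Time passes only in rows, so rows that repeat a pose let the fingers close. It gives the time, the measured TCP pose, the force and the opening at its end, in the units of the state.
- readout.get_obs(): the state, without advancing time (a new reading comes with each control period).
- read_camera(name): name is "scene" or "top" or "wrist"; returns the picture (480x640x3 uint8, red, green, blue); there is no depth.
- get_calibration(name): a dict with "fov_y" (degrees; the focal length in pixels is half the picture's height over the tangent of half this angle, whatever the lens; pixels are square), "cx", "cy" (the principal point, pixels), "D" ([k1, k2, p1, p2, k3] as OpenCV has them; the pictures are not rectified), "world_from_camera" (4x4, takes a point from camera to world coordinates). Camera axes: x right, y down, z forward; pixel columns grow to the right and rows downward; lengths in m; the calibration is good to about 2 mm. A picture is of the moment at which its call begins: read the wrist's pose just before it. get_calibration takes no time and is no camera call; for the wrist camera it gives the pose at the moment of the call.
- bot.hand_in(): hands the job in, once; it reports no verdict.
Trained networks look in the newest picture that a camera, given by its name, has taken for a name from the list of things; names that differ only in an ending like _2 or _b are one class to them, and where a whole thing is asked for, a point or a joint stands for the part that bears it (a point fixed in the world has none). Each returns a list of dicts, best first, with "score" (0 to 1); they miss things now and then, are a little off and sometimes report something else, mostly with a low value. They report only what shows in the picture. A call takes as long as a camera call.
- models.spot_in(query, camera): "centre" ([row, column] in pixels, amid what is visible of it).
The state is a dict: "t": time; "q": joint angles; "joint_vel": joint speeds; "joint_torque": joint torques, N m; "eef_pos": TCP position; "tool_rot": TCP orientation; "contact_force": force on the tool from outside, world axes, zero at the start; "torque": the same for the moment, N m; "gripper_width": opening from 0.0 (shut) to 1.0 (fully open).
Only numpy, scipy, OpenCV 4.12 (cv2) and the standard library are available. Lean on these libraries where they do the work, as an engineer would, in place of code of your own. Each camera call takes 0.05 s, during which the arm holds its last target. There are 200 camera calls.

TASK

One of the three closed tins on the plywood board has a loose clamp fitting in it: lift them one at a time and shake or rock each lengthwise to find the one that rattles, standing any silent one back upright where it was. Make sure by rocking it that the tin you choose does rattle, then hold it out level and still over the middle of the empty grey tray, about a hand's breadth clear above it, as if handing it across the bench, and finish while still holding it there. Leave the tapes, jar and cup alone.

Things in the scene. Friction and masses are not known exactly. Their poses are not given: they have to be found in the camera images.
- tin_left_mid (a point): The left (seen from the robot, left = +y) of three identical closed aluminium tins in a row on the board, 110 long (its x) x 56 wide (its y) x 50 high; origin at its centre, 25 above its underside, z up. 0.34 to 0.43 kg each; the lids stay shut. Grasp across the 56 width. All three lie parallel, about 130 apart across their width.
- tin_middle_mid (a point): The middle (seen from the robot, left = +y) of three identical closed aluminium tins in a row on the board, 110 long (its x) x 56 wide (its y) x 50 high; origin at its centre, 25 above its underside, z up. Any one of the three, drawn anew each time, holds a loose 0.25 kg steel fitting that can slide 34 either way from the middle along the length; the others are packed with a block of like weight that cannot move.
- tin_right_mid (a point): The right (seen from the robot, left = +y) of three identical closed aluminium tins in a row on the board, 110 long (its x) x 56 wide (its y) x 50 high; origin at its centre, 25 above its underside, z up. The loose fitting starts mid-tin, slides when its tin is tipped over 12 degrees lengthwise, stays there when level again, and shifts the moment at the gripper by some 0.15 N m end to end.
- board_top (a point): plywood board fixed to the bench, 170 deep (x) x 560 wide (y) x 12 thick; the tins stand on it; origin at the centre of its top, z up
- tray_floor (a point): empty shallow grey plastic tray fixed near the far side of the bench, 85 deep (x) x 150 wide (y), rim 18 high, floor 3 thick; origin at the centre of its inner floor, z up
- tape_wide_mid (a point): brown roll of wide tape lying flat on the board past its left end tin, 72 dia x 48 high, loose, to be left alone; origin at its centre
- tape_thin_mid (a point): pale roll of thin tape lying flat on the board past its right end tin, 68 dia x 22 high, loose, to be left alone; origin at its centre
- ink_jar_mid (a point): glass ink jar with black cap, 64 dia x 85 high, on the bench to the left of the tray, loose, to be left alone; origin at its centre
- mix_cup_mid (a point): white mixing cup, 72 dia at the rim x 85 high, open, on the bench to the right of the tray, loose, to be left alone; origin at its centre

How it is judged:
By the outcome, as a careful person would: the job done as asked, in the order asked, and still so for the second after the job is handed in, while the arm keeps its last pose, push and grip.
It also fails if it takes over 72 s, if anything falls off the work surface, if the arm or the gripper's body presses on something with over 40 N, if the wrist force passes 120 N, or if a joint passes its speed limit or range.

## Working session

There is one attempt and no reset: what is moved stays moved. The work goes in short steps, Python scripts to look and compute and a tool call to move; the robot and the scene stay as the last step left them, time stands still between calls to the robot, and variables do not carry over. Pictures are saved under pics/ and viewed, about 8 in all and at most 12, crops included, and the job is handed in when it is done.

Besides the shell and the picture viewer there is one more tool, called after "Emit:" by a JSON object that holds its "name" and its "arguments". carry_out: Moves the arm, as the interface text tells. Its arguments: {"type":"object","properties":{"deltas":{"type":"array"},"hand":{"type":"number"},"newtons":{"type":"number"}},"required":["deltas"]}

```bash
mkdir -p pics; cat > h.py <<'E'
import numpy as np, cv2
from scipy.spatial.transform import Rotation as R
from station import readout, read_camera, get_calibration, bot, models
def K(c):
    f=240/np.tan(np.radians(c['fov_y'])/2)
    return np.array([[f,0,c['cx']],[0,f,c['cy']],[0,0,1.]])
def ray(c,rc):
    p=cv2.undistortPoints(np.array([[[rc[1],rc[0]]]],float),K(c),np.array(c['D'],float))[0,0]
    T=np.array(c['world_from_camera']); d=T[:3,:3]@np.array([p[0],p[1],1]); return T[:3,3],d
def at_z(c,rc,z):
    o,d=ray(c,rc); return o+d*(z-o[2])/d[2]
def snap(n,f):
    im=read_camera(n); cv2.imwrite('pics/'+f,im[:,:,::-1]); return im
E
python3 - <<'E'
from h import *
o=readout.get_obs(); print({k:np.round(v,3) for k,v in o.items()}); print(R.from_quat(np.array(o['tool_rot'])[[1,2,3,0]]).as_matrix().round(3))
for n in('top','scene'):
    snap(n,n+'0.png'); c=get_calibration(n); print(n,np.round(c['world_from_camera'],3).tolist(),c['fov_y'],c['D'])
    for q,z in [('tin_left_mid',.05),('tin_middle_mid',.05),('tin_right_mid',.05),('board_top',.012),('tray_floor',.003),('tape_wide_mid',.05),('tape_thin_mid',.03),('ink_jar_mid',.08),('mix_cup_mid',.08)]:
        print(q,[(np.round(r['centre']).tolist(),round(r['score'],2),at_z(c,r['centre'],z).round(3).tolist()) for r in models.spot_in(q,n)[:4]])
E
```

```text
{'t': np.float64(0.0), 'q': array([-1.359,  0.478,  0.022,  1.556, -0.011,  1.109, -0.083]), 'joint_vel': array([-0.001,  0.   ,  0.001, -0.001,  0.001, -0.001,  0.   ]), 'joint_torque': array([-0.0000e+00, -5.9645e+01,  1.6080e+00, -2.8120e+01,  1.2000e-02,
        9.0000e-03,  0.0000e+00]), 'eef_pos': array([0.212, 0.64 , 0.247]), 'tool_rot': array([ 0.001,  0.811,  0.586, -0.001]), 'contact_force': array([-0.858, -0.654,  0.192]), 'torque': array([ 0.045, -0.01 , -0.016]), 'gripper_width': np.float64(0.999)}
[[ 0.314  0.949 -0.   ]
 [ 0.949 -0.314 -0.002]
 [-0.002  0.    -1.   ]]
top [[-0.028, -0.996, 0.088, 0.458], [-1.0, 0.028, -0.0, 0.003], [-0.002, -0.088, -0.996, 1.066], [0.0, 0.0, 0.0, 1.0]] 52.270263757808245 [-0.02301594  0.          0.          0.          0.        ]
tin_left_mid [([265.0, 294.0], 0.61, [0.491, 0.076, 0.05])]
tin_middle_mid [([271.0, 356.0], 0.96, [0.475, -0.052, 0.05])]
tin_right_mid []
board_top [([276.0, 344.0], 0.87, [0.465, -0.028, 0.012])]
tray_floor [([182.0, 290.0], 0.65, [0.675, 0.085, 0.003])]
tape_wide_mid [([261.0, 231.0], 0.84, [0.503, 0.206
[... 284 characters left out ...]
.448, -0.752, 0.573], [-0.008, -0.857, -0.516, 0.487], [0.0, 0.0, 0.0, 1.0]] 56.7720749569297 [-0.11225101  0.          0.          0.          0.        ]
tin_left_mid []
tin_middle_mid [([240.0, 335.0], 0.72, [0.488, -0.046, 0.05])]
tin_right_mid [([214.0, 310.0], 0.92, [0.482, -0.161, 0.05])]
board_top [([306.0, 364.0], 0.98, [0.523, 0.107, 0.012])]
tray_floor [([330.0, 272.0], 0.93, [0.676, 0.077, 0.003])]
tape_wide_mid [([315.0, 401.0], 0.8, [0.513, 0.19, 0.05]), ([240.0, 335.0], 0.62, [0.489, -0.043, 0.05])]
tape_thin_mid [([195.0, 289.0], 0.74, [0.462, -0.304, 0.03])]
ink_jar_mid [([436.0, 356.0], 0.91, [0.695, 0.345, 0.08])]
mix_cup_mid [([205.0, 195.0], 0.79, [0.694, -0.263, 0.08])]
```

View pics/top0.png

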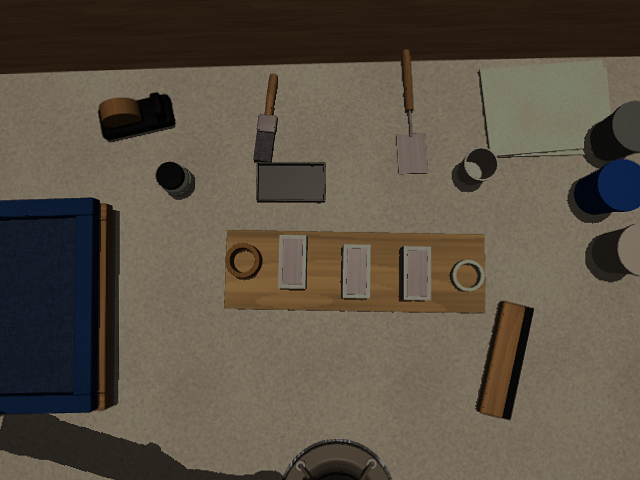

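View pics/scene0.png

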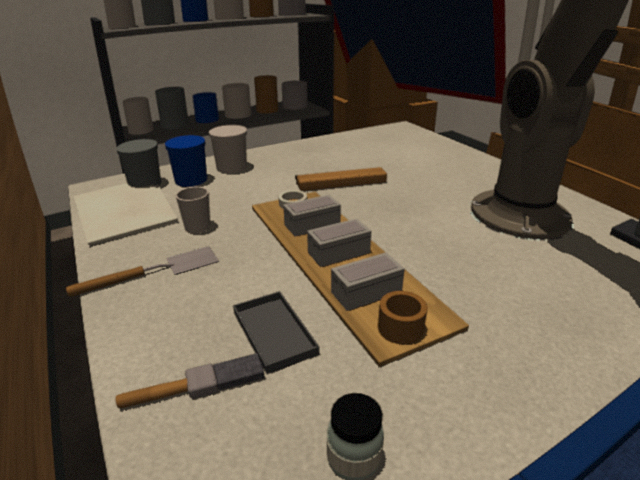

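```bash
python3 - <<'E'
from h import *
im=cv2.imread('pics/top0.png'); c=get_calibration('top')
hsv=cv2.cvtColor(im,cv2.COLOR_BGR2HSV); 
for p in [(263,292),(271,356),(274,417),(300,260),(182,290)]: print(hsv[p],end=' ')
m=(hsv[...,1]<75).astype(np.uint8)*255
for nm,(r,cc) in dict(L=(263,292),M=(271,356),R=(274,417)).items():
    s=np.zeros_like(m); s[r-32:r+33,cc-20:cc+21]=m[r-32:r+33,cc-20:cc+21]
    s=cv2.morphologyEx(s,cv2.MORPH_CLOSE,np.ones((5,5)))
    k=max(cv2.findContours(s,0,1)[0],key=cv2.contourArea)
    b=cv2.boxPoints(cv2.minAreaRect(k))
    P=np.array([at_z(c,(y,x),.062)[:2] for x,y in b])
    e=[P[1]-P[0],P[2]-P[1]]; e.sort(key=np.linalg.norm); l=e[1]*np.sign(e[1][0])
    print(nm,P.mean(0).round(4),[round(np.linalg.norm(v),4) for v in e],'yaw',np.degrees(np.arctan2(l[1],l[0])).round(2))
b=[(162,257),(162,326),(202,326),(202,258)]
print('tray rim',np.mean([at_z(c,p,.018)[:2] for p in b],0), [at_z(c,p,.018)[:2].round(3).tolist() for p in b])
b=[(230,226),(236,484),(313,485),(308,224)]
print('board',np.mean([at_z(c,p,.012)[:2] for p in b],0), [at_z(c,p,.012)[:2].round(3).tolist() for p in b])
E
```

```text
[ 11  46 117] [ 11  44 123] [ 12  48 116] [ 16 142 117] [19 41 69] L [0.4981 0.0788] [np.float64(0.0568), np.float64(0.1099)] yaw -2.49
M [ 0.4749 -0.0509] [np.float64(0.0572), np.float64(0.1104)] yaw -2.9
R [ 0.4674 -0.1724] [np.float64(0.0618), np.float64(0.1104)] yaw -2.61
tray rim [0.67241333 0.07927842] [[0.719, 0.154], [0.714, 0.004], [0.626, 0.006], [0.63, 0.153]]
board [ 0.4743482  -0.05164921] [[0.572, 0.225], [0.543, -0.334], [0.378, -0.327], [0.404, 0.231]]
```

Emit:
{"name": "carry_out", "arguments": {"deltas": [[[-4.4, 4.5, 0.5], -3], [[-8.8, 9, 1], -6], [[-13.3, 13.4, 2], -9], [[-17.7, 18, 3], -12], [[-22, 22.4, 4], -15.6], [[-26.5, 26.8, 5], -15.6], [[-31, 31.3, 6], -15.6], [[-35.4, 35.8, 7.5], -15.6], [[-39.8, 40.3, 9], -15.6], [[-44.3, 44.8, 10.5], -15.6]], "hand": 1, "newtons": 60}}

```text
t: 2.25
eef_pos: [0.4928, 0.0906, 0.1467]
tool_rot: [0.0, 0.724, 0.69, 0.001]
contact_force: [0.4, 0.7, -0.5]
gripper_width: 0.998
```

```bash
cat >> h.py <<'E'
def st():
    o=readout.get_obs(); M=R.from_quat(np.array(o['tool_rot'])[[1,2,3,0]]).as_matrix()
    print('t',round(float(o['t']),2),'p',np.round(o['eef_pos'],4),'xang',np.degrees(np.arctan2(M[1,0],M[0,0])).round(2),'z',M[:,2].round(3),'F',np.round(o['contact_force'],2),'T',np.round(o['torque'],3),'w',round(float(o['gripper_width']),3)); return o,M
def go(x,y,z,ang):
    o,M=st(); d=M.T@(np.array([x,y,z])-o['eef_pos'])*100; a=np.degrees(np.arctan2(M[1,0],M[0,0]))
    print('delta cm',d.round(2),'turn',round(a-ang,2))
E
python3 - <<'E'
from h import *
go(.498,.079,.14,87.3)
snap('wrist','w1.png'); c=get_calibration('wrist')
for q in ('tin_left_mid','tin_middle_mid','tape_wide_mid'): print(q,[(np.round(r['centre']).tolist(),round(r['score'],2),at_z(c,r['centre'],.062).round(3).tolist()) for r in models.spot_in(q,'wrist')[:4]])
E
```

```text
t 2.25 p [0.4928 0.0906 0.1467] xang 87.3 z [ 0.001  0.001 -1.   ] F [ 0.44  0.65 -0.47] T [ 0.075 -0.077  0.059] w 0.998
delta cm [-1.14  0.57  0.67] turn 0.0
tin_left_mid [([259.0, 294.0], 0.71, [0.494, 0.068, 0.062])]
tin_middle_mid [([234.0, 69.0], 0.61, [0.474, -0.048, 0.062])]
tape_wide_mid []
```

View pics/w1.png

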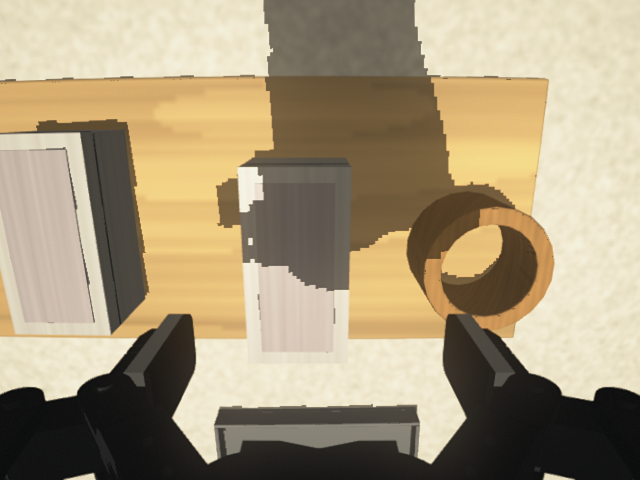

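```bash
python3 - <<'E'
from h import *
c=get_calibration('wrist')
P=[at_z(c,p,.062)[:2] for p in [(167,240),(167,350),(363,349),(363,248)]]
print(np.round(P,4).tolist(),np.mean(P,0))
go(*np.mean(P,0),.04,87.3)
E
```

```text
[[0.4422, 0.0541], [0.445, 0.108], [0.5547, 0.1042], [0.5518, 0.0471]] [0.49843014 0.07836186]
t 2.45 p [0.492  0.0909 0.1465] xang 87.08 z [-0. -0. -1.] F [0.8  1.09 0.51] T [ 0.046  0.041 -0.029] w 1.006
delta cm [-1.21  0.71 10.65] turn -0.22
```

Emit:
{"name": "carry_out", "arguments": {"deltas": [[[-0.6, 0.3, 1], 0], [[-1.2, 0.7, 3], 0], [[-1.2, 0.7, 6], 0], [[-1.2, 0.7, 8.5], 0], [[-1.2, 0.7, 10], 0], [[-1.2, 0.7, 10.6], 0], [[-1.2, 0.7, 10.6], 0]]}}

```text
t: 3.32
eef_pos: [0.4985, 0.0788, 0.0406]
tool_rot: [-0.0, 0.725, 0.689, -0.0]
contact_force: [0.1, -0.7, 0.7]
gripper_width: 1.001
```

Emit:
{"name": "carry_out", "arguments": {"deltas": [[[0, 0, 0], 0], [[0, 0, 0], 0], [[0, 0, 0], 0], [[0, 0, 0], 0]], "hand": 0, "newtons": 70}}

```text
t: 3.82
eef_pos: [0.4992, 0.0789, 0.0416]
tool_rot: [0.0, 0.725, 0.689, 0.001]
contact_force: [-0.6, 0.1, 5.6]
gripper_width: 0.648
```

Emit:
{"name": "carry_out", "arguments": {"deltas": [[[0, 0, -1], 0], [[0, 0, -3], 0], [[0, 0, -6], 0], [[0, 0, -9], 0], [[0, 0, -11], 0], [[0, 0, -12], 0], [[0, 0, -12], 0], [[0, 0, -12], 0]]}}

```text
t: 4.82
eef_pos: [0.4983, 0.0787, 0.1608]
tool_rot: [-0.0, 0.725, 0.689, -0.0]
contact_force: [-0.0, -0.4, -4.3]
gripper_width: 0.645
```

```bash
cat >> h.py <<'E'
def mom(n=10):
    F=[];T=[]
    for i in range(n):
        read_camera('top'); o=readout.get_obs(); F.append(o['contact_force']); T.append(o['torque'])
    M=st()[1]
    print('F',np.mean(F,0).round(2),'T',np.mean(T,0).round(3),'+-',(np.std(T,0)/n**.5).round(3),'tool T',(M.T@np.mean(T,0)).round(3))
E
python3 -c "
from h import *
mom()"
```

```text
t 5.33 p [0.499  0.0788 0.1615] xang 87.1 z [ 0.001  0.    -1.   ] F [ 0.35 -0.25 -3.38] T [ 0.026 -0.021 -0.043] w 0.646
F [ 0.06  0.15 -3.42] T [-0.005  0.011 -0.01 ] +- [0.007 0.01  0.008] tool T [ 0.011 -0.006  0.01 ]
```

Emit:
{"name": "carry_out", "arguments": {"deltas": [[[0, 6, 0], 0], [[0, 0, 0], 0], [[0, 6, 0], 0], [[0, 0, 0], 0], [[0, 6, 0], 0], [[0, 0, 0], 0], [[0, 6, 0], 0], [[0, 6, 0], 0], [[0, 6, 0], 0]], "newtons": 90}}

```text
t: 6.45
eef_pos: [0.5589, 0.0758, 0.1613]
tool_rot: [0.0, 0.725, 0.689, 0.0]
contact_force: [-0.1, -0.5, -3.7]
gripper_width: 0.641
```

```bash
python3 -c "
from h import *
mom()"
```

```text
t 6.95 p [0.5589 0.0758 0.1617] xang 87.11 z [ 0.001  0.    -1.   ] F [ 0.77 -0.27 -3.48] T [ 0.006 -0.003 -0.026] w 0.643
F [-0.09 -0.05 -3.51] T [-0.001 -0.006  0.002] +- [0.005 0.006 0.01 ] tool T [-0.006 -0.001 -0.002]
```

Emit:
{"name": "carry_out", "arguments": {"deltas": [[[0, -3, 0], 0], [[0, -9, 0], 0], [[0, -9, 0], 0], [[0, -9, 0], 0]]}}

```text
t: 7.45
eef_pos: [0.4695, 0.0807, 0.1621]
tool_rot: [0.001, 0.725, 0.689, 0.001]
contact_force: [1.8, 0.9, -3.5]
gripper_width: 0.644
```

```bash
python3 -c "
from h import *
mom()"
```

```text
t 7.95 p [0.4692 0.0803 0.1615] xang 87.1 z [ 0.001  0.    -1.   ] F [-0.43  0.68 -3.37] T [0.01  0.037 0.033] w 0.646
F [ 0.02 -0.05 -3.95] T [-0.007 -0.003 -0.022] +- [0.01  0.011 0.012] tool T [-0.003 -0.007  0.022]
```

Emit:
{"name": "carry_out", "arguments": {"deltas": [[[0, 1.5, 2], 0], [[0, 3, 5], 0], [[0, 3, 8], 0], [[0, 3, 10], 0], [[0, 3, 11], 0], [[0, 3, 11.6], 0], [[0, 3, 11.9], 0], [[0, 3, 12.0], 0], [[0, 3, 12.0], 0]]}}

```text
t: 9.07
eef_pos: [0.4995, 0.0789, 0.0419]
tool_rot: [0.0, 0.725, 0.689, 0.001]
contact_force: [0.4, -0.1, -4.1]
gripper_width: 0.644
```

```bash
python3 -c "
from h import *
st()"
```

```text
t 9.07 p [0.4995 0.0789 0.0419] xang 87.1 z [ 0.002  0.    -1.   ] F [ 0.39 -0.15 -4.14] T [ 0.002 -0.058  0.017] w 0.644
```

Emit:
{"name": "carry_out", "arguments": {"deltas": [[[0, 0, 0.1], 0], [[0, 0, 0.15], 0], [[0, 0, 0.2], 0], [[0, 0, 0.2], 0]]}}

```text
t: 9.57
eef_pos: [0.4997, 0.079, 0.0416]
tool_rot: [0.0, 0.725, 0.689, 0.001]
contact_force: [-4.9, -0.4, 18.5]
gripper_width: 0.647
```

Emit:
{"name": "carry_out", "arguments": {"deltas": [[[0, 0, 0], 0], [[0, 0, 0], 0], [[0, 0, 0], 0], [[0, 0, -1], 0], [[0, 0, -4], 0], [[0, 0, -8], 0], [[-3, -0.5, -10], 0], [[-8, -1.2, -10], 0], [[-13.1, -1.8, -10], 0], [[-13.1, -1.8, -10], 0]], "hand": 1}}

```text
t: 10.82
eef_pos: [0.4738, -0.0553, 0.1421]
tool_rot: [0.001, 0.727, 0.686, 0.001]
contact_force: [0.3, 1.5, 0.3]
gripper_width: 0.996
```

```bash
python3 - <<'E'
from h import *
go(.475,-.051,.04,87.3)
im=snap('wrist','w2.png'); c=get_calibration('wrist')
for q in ('tin_middle_mid','tin_left_mid'): print(q,[(np.round(r['centre']).tolist(),round(r['score'],2),at_z(c,r['centre'],.062).round(3).tolist()) for r in models.spot_in(q,'wrist')[:4]])
E
```

```text
t 10.82 p [ 0.4738 -0.0553  0.1421] xang 86.68 z [ 0.002 -0.    -1.   ] F [0.35 1.53 0.28] T [0.009 0.008 0.056] w 0.996
delta cm [ 0.44  0.07 10.21] turn -0.62
tin_middle_mid [([251.0, 323.0], 0.88, [0.469, -0.051, 0.062])]
tin_left_mid [([271.0, 558.0], 0.89, [0.487, 0.072, 0.062])]
```

View pics/w2.png

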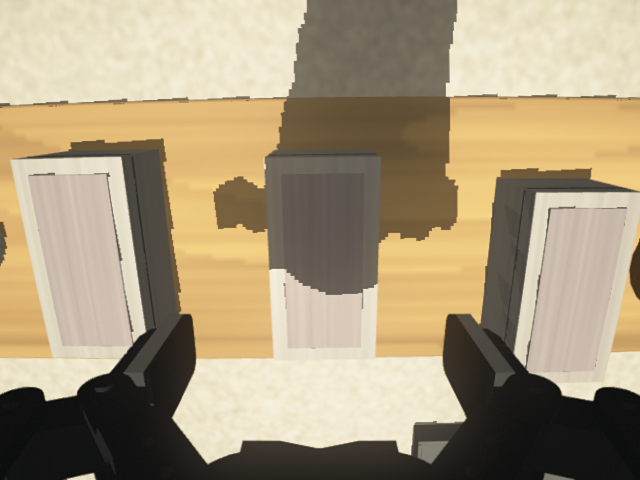

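```bash
python3 - <<'E'
from h import *
c=get_calibration('wrist')
P=[at_z(c,p,.062)[:2] for p in [(156,265),(156,381),(359,376),(358,274)]]
print(np.round(P,4).tolist(),np.mean(P,0))
go(*np.mean(P,0),.04,87.3)
P=[at_z(c,p,.062)[:2] for p in [(159,12),(156,122),(348,145),(357,50)]]
print('R',np.round(P,4).tolist(),np.mean(P,0))
E
```

```text
[[0.4205, -0.0736], [0.4233, -0.0184], [0.5334, -0.022], [0.5299, -0.0781]] [ 0.47679023 -0.04802824]
t 10.97 p [ 0.4752 -0.0503  0.1418] xang 87.13 z [ 0.003  0.002 -1.   ] F [ 0.05  0.24 -0.6 ] T [ 0.032  0.022 -0.066] w 1.0
delta cm [ 0.21  0.12 10.18] turn -0.17
R [[0.4147, -0.1976], [0.4167, -0.1423], [0.5205, -0.1488], [0.5242, -0.2044]] [ 0.46899099 -0.17327112]
```

Emit:
{"name": "carry_out", "arguments": {"deltas": [[[0, 0, 1], 0], [[-0.1, 0, 3], 0], [[-0.1, 0, 6], 0], [[-0.1, 0, 8.5], 0], [[-0.1, 0, 9.7], 0], [[-0.1, 0, 10.1], 0], [[-0.1, 0, 10.1], 0]]}}

```text
t: 11.85
eef_pos: [0.4757, -0.0509, 0.041]
tool_rot: [0.0, 0.724, 0.689, 0.002]
contact_force: [-0.7, 0.1, -0.4]
gripper_width: 1.003
```

Emit:
{"name": "carry_out", "arguments": {"deltas": [[[0, 0, 0], 0], [[0, 0, 0], 0], [[0, 0, 0], 0], [[0, 0, 0], 0]], "hand": 0, "newtons": 90}}

```text
t: 12.35
eef_pos: [0.4765, -0.0513, 0.0421]
tool_rot: [0.001, 0.725, 0.689, 0.002]
contact_force: [-0.8, -0.6, 8.4]
gripper_width: 0.644
```

Emit:
{"name": "carry_out", "arguments": {"deltas": [[[0, 0, -1], 0], [[0, 0, -3], 0], [[0, 0, -6], 0], [[0, 0, -9], 0], [[0, 0, -11], 0], [[0, 0, -12], 0], [[0, 0, -12], 0], [[0, 0, -12], 0]]}}

```text
t: 13.35
eef_pos: [0.4751, -0.0514, 0.1613]
tool_rot: [0.001, 0.725, 0.689, 0.002]
contact_force: [0.0, 0.4, -2.6]
gripper_width: 0.642
```

```bash
python3 -c "
from h import *
mom()"
```

```text
t 13.85 p [ 0.4758 -0.0515  0.162 ] xang 87.13 z [ 0.005  0.002 -1.   ] F [ 0.08 -0.22 -3.99] T [ 0.02  -0.004 -0.023] w 0.643
F [-0.1  -0.26 -3.62] T [ 0.004 -0.008 -0.001] +- [0.008 0.01  0.011] tool T [-0.008  0.005  0.001]
```

Emit:
{"name": "carry_out", "arguments": {"deltas": [[[0, 6, 0], 0], [[0, 0, 0], 0], [[0, 6, 0], 0], [[0, 0, 0], 0], [[0, 6, 0], 0], [[0, 0, 0], 0], [[0, 6, 0], 0], [[0, 6, 0], 0], [[0, 6, 0], 0]]}}

```text
t: 14.98
eef_pos: [0.5357, -0.0545, 0.162]
tool_rot: [0.001, 0.725, 0.689, 0.002]
contact_force: [-0.5, 0.2, -3.5]
gripper_width: 0.647
```

```bash
python3 -c "
from h import *
mom()"
```

```text
t 15.47 p [ 0.5358 -0.0545  0.1624] xang 87.13 z [ 0.005  0.002 -1.   ] F [-0.77 -0.21 -3.86] T [-0.007  0.032 -0.002] w 0.646
F [-0.1  -0.35 -3.5 ] T [ 0.006 -0.001 -0.014] +- [0.009 0.01  0.007] tool T [-0.001  0.006  0.014]
```

Emit:
{"name": "carry_out", "arguments": {"deltas": [[[0, -6, 0], 0], [[0, 0, 0], 0], [[0, -6, 0], 0]]}}

```text
t: 15.85
eef_pos: [0.4855, -0.0508, 0.1608]
tool_rot: [0.005, 0.724, 0.69, 0.004]
contact_force: [-0.6, -0.1, -1.3]
gripper_width: 0.642
```

```bash
python3 -c "
from h import *
for i in range(4): st(); read_camera('top')
mom()"
```

```text
t 15.85 p [ 0.4855 -0.0508  0.1608] xang 87.27 z [ 0.012 -0.002 -1.   ] F [-0.55 -0.14 -1.25] T [0.069 0.08  0.019] w 0.642
t 15.9 p [ 0.4673 -0.0516  0.1579] xang 87.08 z [-0.009  0.001 -1.   ] F [-13.31  -0.46  -7.33] T [-0.055  1.439 -0.015] w 0.64
t 15.95 p [ 0.4681 -0.0519  0.1587] xang 87.08 z [-0.008  0.001 -1.   ] F [-0.7   0.38 -3.85] T [-0.011  0.1   -0.002] w 0.641
t 16.0 p [ 0.4717 -0.0517  0.1603] xang 87.1 z [-0.002  0.002 -1.   ] F [ 0.78 -0.75 -3.51] T [ 0.008 -0.069  0.034] w 0.642
t 16.55 p [ 0.476  -0.0515  0.1622] xang 87.13 z [ 0.005  0.002 -1.   ] F [ 0.73 -0.18 -2.99] T [0.008 0.001 0.004] w 0.642
F [ 0.5   0.06 -3.36] T [0.005 0.005 0.011] +- [0.008 0.007 0.007] tool T [ 0.005  0.005 -0.011]
```

Emit:
{"name": "carry_out", "arguments": {"deltas": [[[0, 0, 2], 0], [[0, 0, 5], 0], [[0, 0, 8], 0], [[0, 0, 10], 0], [[0, 0, 11], 0], [[0, 0, 11.6], 0], [[0, 0, 11.9], 0], [[0, 0, 12.1], 0], [[0, 0, 12.2], 0], [[0, 0, 12.2], 0]]}}

```text
t: 17.8
eef_pos: [0.4772, -0.0513, 0.0421]
tool_rot: [0.001, 0.725, 0.689, 0.003]
contact_force: [-5.9, 1.3, 18.7]
gripper_width: 0.642
```

Emit:
{"name": "carry_out", "arguments": {"deltas": [[[0, 0, 0], 0], [[0, 0, 0], 0], [[0, 0, 0], 0], [[0, 0, -1], 0], [[0, 0, -4], 0], [[0, 0, -8], 0], [[-3, -0.1, -10], 0], [[-8, -0.2, -10], 0], [[-12.5, -0.3, -10], 0], [[-12.5, -0.3, -10], 0]], "hand": 1}}

```text
t: 19.05
eef_pos: [0.4665, -0.1802, 0.1425]
tool_rot: [0.002, 0.727, 0.687, 0.003]
contact_force: [0.1, 0.4, -0.9]
gripper_width: 0.996
```

Emit:
{"name": "carry_out", "arguments": {"deltas": [[[0, 0, 0], 0], [[0, 0, 0], 0]]}}

```text
t: 19.3
eef_pos: [0.4666, -0.1793, 0.1427]
tool_rot: [0.002, 0.726, 0.687, 0.003]
contact_force: [-0.4, 0.1, 0.7]
gripper_width: 0.998
```

```bash
python3 - <<'E'
from h import *
st(); c=get_calibration('wrist'); im=snap('wrist','w3.png')
for q in ('tin_right_mid','tin_middle_mid'): print(q,[(np.round(r['centre']).tolist(),round(r['score'],2),at_z(c,r['centre'],.062).round(3).tolist()) for r in models.spot_in(q,'wrist')[:4]])
st()
E
```

```text
t 19.3 p [ 0.4666 -0.1793  0.1427] xang 86.82 z [ 0.007  0.001 -1.   ] F [-0.43  0.09  0.73] T [ 0.038 -0.009  0.015] w 0.998
tin_right_mid [([249.0, 320.0], 0.81, [0.46, -0.179, 0.062])]
tin_middle_mid [([247.0, 547.0], 0.7, [0.466, -0.062, 0.062])]
t 19.45 p [ 0.4667 -0.1792  0.1425] xang 86.84 z [ 0.007  0.001 -1.   ] F [ 0.31  0.28 -0.29] T [-0.018  0.012 -0.014] w 1.003
```

View pics/w3.png

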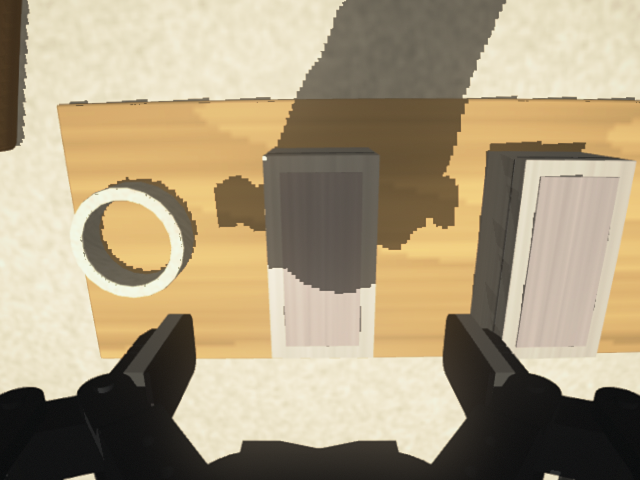

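```bash
python3 - <<'E'
from h import *
c=get_calibration('wrist')
P=[at_z(c,p,.062)[:2] for p in [(156,264),(156,378),(357,374),(357,272)]]
print(np.round(P,4).tolist(),np.mean(P,0))
go(*np.mean(P,0),.04,87.2)
E
```

```text
[[0.4123, -0.2028], [0.4153, -0.1485], [0.5247, -0.1523], [0.5215, -0.2086]] [ 0.4684655  -0.17806648]
t 19.45 p [ 0.4667 -0.1792  0.1425] xang 86.84 z [ 0.007  0.001 -1.   ] F [ 0.31  0.28 -0.29] T [-0.018  0.012 -0.014] w 1.003
delta cm [ 0.11  0.1  10.26] turn -0.36
```

Emit:
{"name": "carry_out", "arguments": {"deltas": [[[0, 0.1, 1], -0.3], [[0.1, 0.1, 3], -0.3], [[0.1, 0.1, 6], -0.3], [[0.1, 0.1, 8.5], -0.3], [[0.1, 0.1, 9.7], -0.3], [[0.1, 0.1, 10.1], -0.3], [[0.1, 0.1, 10.1], -0.3]]}}

```text
t: 20.32
eef_pos: [0.4687, -0.1783, 0.0418]
tool_rot: [0.002, 0.725, 0.689, 0.003]
contact_force: [0.5, -0.5, -0.2]
gripper_width: 1.003
```

Emit:
{"name": "carry_out", "arguments": {"deltas": [[[0, 0, 0], 0], [[0, 0, 0], 0], [[0, 0, 0], 0], [[0, 0, 0], 0]], "hand": 0, "newtons": 90}}

```text
t: 20.82
eef_pos: [0.4694, -0.1784, 0.0428]
tool_rot: [0.003, 0.725, 0.689, 0.004]
contact_force: [-1.4, 0.4, 7.4]
gripper_width: 0.641
```

Emit:
{"name": "carry_out", "arguments": {"deltas": [[[0, 0, -1], 0], [[0, 0, -3], 0], [[0, 0, -6], 0], [[0, 0, -9], 0], [[0, 0, -11], 0], [[0, 0, -12], 0], [[0, 0, -12], 0], [[0, 0, -12], 0]]}}

```text
t: 21.82
eef_pos: [0.4676, -0.1782, 0.162]
tool_rot: [0.002, 0.724, 0.689, 0.003]
contact_force: [-0.6, -0.9, -3.3]
gripper_width: 0.645
```

```bash
python3 -c "
from h import *
mom()"
```

```text
t 22.32 p [ 0.4682 -0.1785  0.1627] xang 87.14 z [ 0.009  0.001 -1.   ] F [-0.85 -0.22 -3.33] T [ 0.056 -0.057  0.045] w 0.643
F [-0.09 -0.03 -3.55] T [-0.002  0.008 -0.009] +- [0.012 0.013 0.009] tool T [ 0.008 -0.002  0.009]
```

Emit:
{"name": "carry_out", "arguments": {"deltas": [[[0, 6, 0], 0], [[0, 0, 0], 0], [[0, 6, 0], 0], [[0, 0, 0], 0], [[0, 6, 0], 0], [[0, 0, 0], 0], [[0, 6, 0], 0], [[0, 6, 0], 0], [[0, 6, 0], 0]]}}

```text
t: 23.45
eef_pos: [0.5284, -0.1815, 0.1632]
tool_rot: [0.003, 0.724, 0.689, 0.004]
contact_force: [0.2, 0.3, -2.6]
gripper_width: 0.642
```

```bash
python3 -c "
from h import *
mom()"
```

```text
t 23.95 p [ 0.5281 -0.1815  0.1633] xang 87.13 z [ 0.009  0.001 -1.   ] F [ 0.91  0.21 -4.12] T [ 0.051  0.111 -0.007] w 0.643
F [ 0.21  0.04 -3.73] T [0.023 0.1   0.008] +- [0.011 0.011 0.007] tool T [ 0.101  0.018 -0.008]
```

Emit:
{"name": "carry_out", "arguments": {"deltas": [[[0, -3, 0], 0], [[0, -9, 0], 0], [[0, -9, 0], 0], [[0, -3, 0], 0], [[0, -9, 0], 0], [[0, -9, 0], 0], [[0, -9, 0], 0]]}}

```text
t: 24.82
eef_pos: [0.4384, -0.1771, 0.1626]
tool_rot: [0.003, 0.725, 0.689, 0.004]
contact_force: [0.6, -0.9, -3.7]
gripper_width: 0.64
```

```bash
python3 -c "
from h import *
mom(12)"
```

```text
t 25.43 p [ 0.4383 -0.1771  0.1626] xang 87.13 z [ 0.009  0.001 -1.   ] F [-0.52 -0.18 -3.33] T [-0.031 -0.028  0.036] w 0.639
F [-0.29 -0.06 -3.54] T [-0.006 -0.042  0.003] +- [0.011 0.009 0.01 ] tool T [-0.042 -0.004 -0.003]
```

Emit:
{"name": "carry_out", "arguments": {"deltas": [[[0, 3, 0], 0], [[0, 9, 0], 0], [[0, 9, 0], 0], [[0, 3, 0], 0], [[0, 9, 0], 0], [[0, 9, 0], 0], [[0, 9, 0], 0]]}}

```text
t: 26.3
eef_pos: [0.5278, -0.1815, 0.1633]
tool_rot: [0.003, 0.724, 0.689, 0.004]
contact_force: [-0.2, -0.8, -4.3]
gripper_width: 0.643
```

```bash
python3 -c "
from h import *
mom(12)"
```

```text
t 26.9 p [ 0.5281 -0.1815  0.1634] xang 87.14 z [ 0.009  0.001 -1.   ] F [ 0.82  0.5  -2.65] T [0.035 0.078 0.022] w 0.644
F [-0.08  0.19 -3.45] T [ 0.011  0.088 -0.005] +- [0.008 0.008 0.006] tool T [0.089 0.007 0.005]
```

Emit:
{"name": "carry_out", "arguments": {"deltas": [[[1.2, 0.6, 0], 0], [[4, 2, 0], 0], [[7.5, 3.7, 0.2], 0], [[11, 5.4, 0.5], 0], [[14.5, 7.1, 1], 0], [[18, 8.8, 1.5], 0], [[21.3, 10.4, 2], 0], [[24, 11.7, 2.5], 0], [[26, 12.7, 2.8], 0], [[26.7, 13.1, 2.8], 0]]}}

```text
t: 28.15
eef_pos: [0.6727, 0.0808, 0.1365]
tool_rot: [0.002, 0.724, 0.69, 0.004]
contact_force: [0.4, -0.3, -4.1]
gripper_width: 0.644
```

Emit:
{"name": "carry_out", "arguments": {"deltas": [[[0, 0, 0], 0], [[0, 0, 0], 0], [[0, 0, 0], 0], [[0, 0, 0], 0]]}}

```text
t: 28.65
eef_pos: [0.6727, 0.0801, 0.1367]
tool_rot: [0.003, 0.724, 0.69, 0.004]
contact_force: [-0.3, 0.5, -3.1]
gripper_width: 0.644
```

```bash
python3 - <<'E'
from h import *
mom(8); go(.672,.079,.135,87.1)
c=get_calibration('top'); im=snap('top','top1.png'); snap('scene','scene1.png')
hsv=cv2.cvtColor(im,cv2.COLOR_RGB2HSV)
a=cv2.imread('pics/top1.png'); b=cv2.imread('pics/scene1.png')
cv2.imwrite('pics/v1.png',np.hstack([a[120:360,140:540],b[150:390,150:550]]))
E
```

```text
t 29.05 p [0.6728 0.0809 0.1365] xang 87.27 z [ 0.009  0.001 -1.   ] F [-0.98 -0.26 -3.64] T [ 0.02   0.11  -0.005] w 0.638
F [-0.23  0.1  -3.49] T [0.015 0.089 0.02 ] +- [0.007 0.009 0.01 ] tool T [ 0.089  0.011 -0.019]
t 29.05 p [0.6728 0.0809 0.1365] xang 87.27 z [ 0.009  0.001 -1.   ] F [-0.98 -0.26 -3.64] T [ 0.02   0.11  -0.005] w 0.638
delta cm [-0.19 -0.07  0.15] turn 0.17
```

View pics/v1.png

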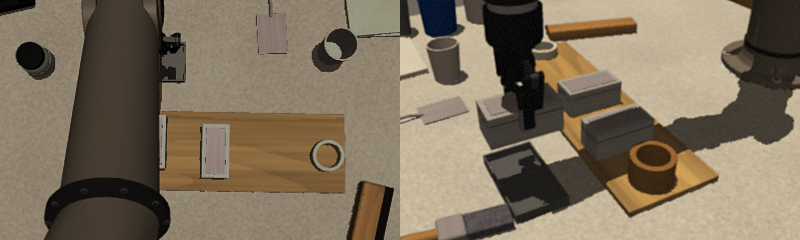

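```bash
python3 - <<'E'
from h import *
b=cv2.imread('pics/scene1.png'); c=get_calibration('scene'); T=np.linalg.inv(c['world_from_camera'])
o,M=st()
def draw(ctr,yaw,col):
    r=R.from_euler('z',yaw,degrees=True).as_matrix()
    P=[np.array(ctr)+r@np.array([sx*.055,sy*.028,sz*.025]) for sx in(-1,1) for sy in(-1,1) for sz in(-1,1)]
    p=cv2.projectPoints(np.array(P),cv2.Rodrigues(T[:3,:3])[0],T[:3,3],K(c),np.array(c['D']))[0][:,0]
    q=((p-[210,170])*4).round().astype(int)
    for i in range(8):
        for k in(1,2,4):
            if not i&k: cv2.line(im,tuple(map(int,q[i])),tuple(map(int,q[i|k])),col,1)
im=cv2.resize(b[170:320,210:410],None,fx=4,fy=4)
p=o['eef_pos']
draw([p[0],p[1],p[2]-.0305+.025],-2.8,(0,0,255)); draw([.476,-.0515,.037],-2.8,(0,255,0)); draw([.4985,.0787,.037],-2.8,(0,255,0))
cv2.imwrite('pics/v2.png',im)
E
```

```text
t 29.15 p [0.6727 0.0809 0.1365] xang 87.27 z [ 0.009  0.001 -1.   ] F [-0.35  0.14 -3.09] T [-0.001  0.074 -0.037] w 0.642
```

View pics/v2.png

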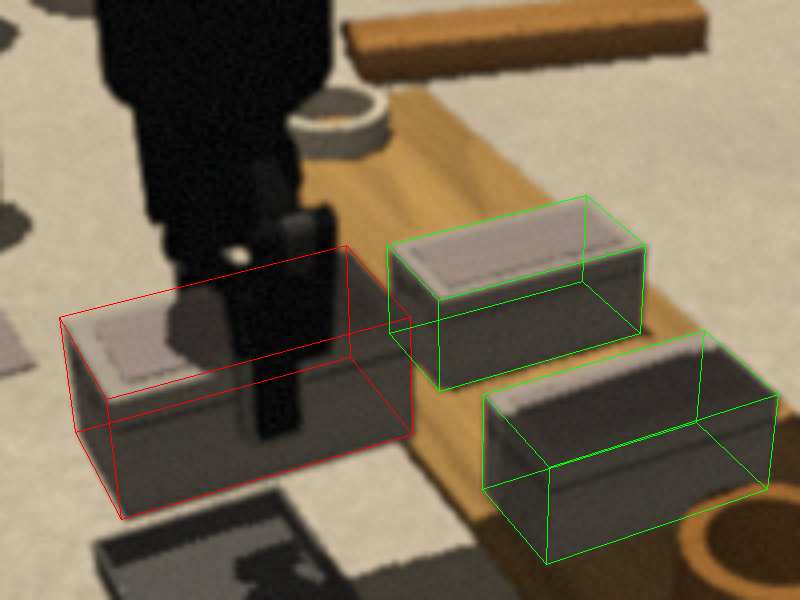

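```bash
python3 -c "
from h import *
st(); print(bot.hand_in())"
```

```text
t 29.15 p [0.6727 0.0809 0.1365] xang 87.27 z [ 0.009  0.001 -1.   ] F [-0.35  0.14 -3.09] T [-0.001  0.074 -0.037] w 0.642
the job is handed in; nothing more can be done
None
```

The right tin is the one that rattles. I handed in at 29 s with it held level and still over the middle of the grey tray.

- **Method:** the moves cannot tip the tool, so I shook each tin lengthwise instead of tilting it.
- **Left and middle tins:** their moments stayed within about 0.01 N m of zero. I stood both back upright within about 1 mm of where they were.
- **Right tin:** its moment was 0.01 N m before shaking. It then went +0.10, −0.04 and +0.09 N m over three shakes in alternating directions, so the fitting slides. That swing of about 0.14 N m agrees with the 0.15 given.
- **Final hold:** the gripper is about 2 mm from the measured tray centre. The tin's underside is about 8.5 cm above the rim and the tool is tilted about 0.5°.
- **Last picture check:** drawing the expected outlines on the scene picture matched all three tins. I did not touch the tapes, jar or cup. I saw nothing out of place, but I did not measure their positions again at the end.

No check failed.

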